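Grease the bearing block through its guard

TASK

Take the push-type grease gun out of its holder, pass its coupler through the hole in the bearing block's guard plate and press it squarely onto the tilted grease nipple until it snaps home. Then keep pushing the handle about half way down its spring stroke, not to the stop, and finish holding it there: the program ends with the gun still gripped and pressed. Leave the other things on the bench where they are.

Things in the scene. Friction and masses are not known exactly. Their poses are not given: they have to be found in the camera images.
- grease_gun: Push-type hand grease gun, loose, about 0.37 kg, 134 mm long, upright in the holder, coupler mouth down. Origin: centre of the mouth while the spring is out; z runs from mouth to handle. Along z (mm): 24 mm round steel coupler head 0-44, 14 mm rod 44-66, 20 mm bush 66-74, 44 mm round collar 74-80, black square grip 80-130, cap to 134. Bush, collar and grip are the handle.
- plunger (a joint): How far the handle of the grease gun is pushed down onto its coupler, in m: 0 = spring fully out (as at the start), 0.016 = bottomed. Spring 4.9 N at 0, plus 0.7 N per mm (10.5 N at 8 mm, 16 N at 16 mm).
- coupler_mouth (a point): Centre of the coupler's mouth (end face of the 24 mm head); it moves with the head. Distance along the gun's z from here to the collar's top face: 80 mm minus the plunger value.
- coupler_seat (a point): Point on the coupler's axis 13 mm inside its mouth, where the centre of the nipple's ball lies once snapped home. The mouth is a 20 mm funnel narrowing to a 15 mm bore with four spring jaws; snapping over the ball takes about 7 N along the axis, so the gun's spring yields about 3 mm first.
- nipple: Fixed steel grease nipple on the bearing block: 12 mm ball head on a 7 mm neck that is free for 21 mm below the ball's centre. Origin: ball centre; z is the nipple's axis, outwards, leaning 30 degrees from vertical towards the block's -x side. The jaws touch when coupler_seat is about 10 mm short of the ball's centre; pressed on, the coupler jumps home over the last 5 or 6 mm and stays on.
- guard_hole (a point): Centre of the 30 mm round hole in the outer face of the aluminium guard plate (50x66 mm, 4 mm thick, square to the nipple's axis, on two side straps). It lies on the nipple's axis, 24 mm outwards of the ball's centre.
- bearing_block: Grey bearing block screwed to the bench, fixed: base 74x110x12 mm, housing about 55 mm high with a steel shaft stub crosswise, nipple and guard on top; highest point about 125 mm. Origin at bench level under the block; the nipple leans towards its -x side (to the robot's left and somewhat towards it).
- gun_holder: Dark steel holder fixed to the bench: base 72x72x4 mm, upright square tube 36x36 mm outside, 27x27 mm inside, rim 50 mm high, inner floor at 6 mm. Origin at bench level on the tube's axis. The gun's head stands 44 mm deep in it.
- padlock_big: Bystander: brass padlock lying flat, 67x44x15 mm; origin under its centre.
- cylinder_brass: Bystander: brass double-ended lock cylinder, 17x69x44 mm; origin under its centre.
- screwdriver_red: Bystander: screwdriver with red handle lying crosswise, 26x192x29 mm; origin under its centre.
- file_small: Bystander: file with wooden handle lying crosswise, 29x215x29 mm; origin under its centre.
- carton_white: Bystander: small white carton, 56x86x40 mm; origin under its centre.
- padlock_small: Bystander: small brass padlock lying flat, 49x32x11 mm; origin under its centre.
- gun_grip (a point): Middle of the gun's square grip, 105 mm from the origin along the gun's z: 30x30 mm across flats that face the gun's x and y, 50 mm long. The collar below it bears on the fingertips when pushing. The handle slides over the rod towards the mouth against the gun's spring.

How it is judged (in metres and radians):
On the way, in this order (a step that is already met when the one before it is completed fails the run):
1. the coupler's mouth has passed through the hole of the guard plate (x of coupler_mouth in the frame of nipple between -0.006 and 0.006 m and y of coupler_mouth in the frame of nipple between -0.006 and 0.006 m and z of coupler_mouth in the frame of nipple below 0.018 m), for 0.02 s.
2. the coupler has snapped home on the nipple (distance between coupler_seat and nipple below 0.003 m and angle between the z axis of grease_gun and the z axis of nipple, either way round below 0.12 rad), for 0.2 s.
At the end, for the whole second after the job is handed in: Coupler snapped home: ball centre within 3 mm of the seat point and gun within 0.12 rad of the nipple's axis; the handle pushed 4 to 12.5 mm of its 16 mm spring stroke and kept there at rest (under 20 mm/s) by the gripper, which still holds the gun (finger force over 4 N) (all of step 2 and value of joint plunger between 0.004 and 0.0125 m and contact force between the fingers and grease_gun above 4 N and linear speed of grease_gun below 0.02 m/s); the arm keeps its last pose, push and grip.
It fails at once if a bystander was moved by more than 25 mm (distance of any of padlock_big, cylinder_brass, screwdriver_red, file_small, carton_white, padlock_small from where it was at the start of the episode above 0.025 m).
It also fails if it takes over 38 s, if anything falls off the work surface, if the arm or the gripper's body presses on something with over 40 N, if the wrist force passes 120 N, or if a joint passes its speed limit or range.

ROBOT

A 7-joint arm with a two-finger parallel gripper is mounted at the origin on a cart in front of the work surface, level with it; the furniture and walls round the work are solid. World frame = base frame: x ahead of the robot, y to its left, z up, the work surface at z = 0. Lengths are in mm, angles in rad, forces in N, time in s.
With the tool pointing down it reaches from about 400 to 850 mm from the base axis. Payload 6.9 kg.
Tool frame: the origin (TCP) lies at the very end of the fingers, on their centre line; the grasp point (between the pads) lies 19 mm behind it; z points along the fingers, y is the line along which they close (so a half turn about z gives the same grasp; the last joint's range is limited). The gripper opens to 85 mm and grips with 20 to 120 N. Pads are 22 mm wide; open, the fingers measure 114 mm over their backs; the gripper's body (76 mm by 85 mm) begins 54 mm behind the grasp point. The pads swing forward as they close: fully open they stand 13 mm farther back than shut.
Start: joints at [1.357, 0.507, -0.238, 1.5, 0.126, 1.149, -0.155], TCP at [195.862, -593.506, 231.275] pointing down, gripper open.
Joint ranges: [-3.08, 3.08], [-0.24, 2.05], [-1.43, 1.35], [0, 2.5], [-1.52, 4.66], [0.17, 1.96], [-2.89, 2.89]. Speed limits (rad/s): [2.39, 2.39, 3.14, 3.14, 3.14, 3.14, 3.14].

INTERFACE

Orientations are given as [roll, pitch, yaw] about the fixed x, y, z axes, in that order (R = Rz(yaw) Ry(pitch) Rx(roll)).
In Python, from bench import r, optics, models gives the robot as it stands. Calls block until the motion is done:
- r.move_pose(position, orientation): joint-space move of the TCP to a pose.
- r.movel(position, feed=150, frame=None, stop_force=None): straight line of the TCP; frame=None keeps the orientation; feed is the mean speed in mm/s. With stop_force (N) it stops when the force on the tool has changed by that much, and returns True; else False.
- r.movej(angles): joint-space move.
- r.gripper_to(opening, force=None): finger opening in mm; force is the grip in N (None keeps the last); returns when the fingers have stopped.
- r.wait(seconds).
- r.solve_ik(position, orientation): joint angles nearest the present ones, or None.
- optics.capture(name): name is "scene" or "top"; returns a dict with "pixels" (384x512x3 uint8, blue, green, red), "camera_matrix" (3x3 intrinsics, pixels), "T" (4x4, takes a point from camera to world coordinates). Camera axes: x right, y down, z forward; pixel columns grow to the right and rows downward; lengths in mm; the calibration is good to about 2 mm. A picture is of the moment at which its call begins. There is no depth.
A pose or a line that the arm cannot do raises r.PlanningError and nothing moves.
- r.hand_in(): hands the job in; it is judged then, once.
Trained networks look in a picture, given as the dict that the camera call returned (one of the last four; its "shot" number tells which), for a name from the list of things; names that differ only in an ending like _2 or _b are one class to them, and where a whole thing is asked for, a point or a joint stands for the part that bears it (a point fixed in the world has none). Each returns a list of dicts, best first, with "score" (0 to 1); they miss things now and then, are a little off and sometimes report something else, mostly with a low value. They report only what shows in the picture. A call takes as long as a camera call.
- models.boxes_of(picture, target): "box" ([left, top, right, bottom] in pixels, round what is visible of it).
- models.trace(picture, target): "pixels" (384x512 bool, what is visible of it) and "box" ([left, top, right, bottom] in pixels, round what is visible of it).
- models.tip_of(picture, target): "xy" ([column, row] in pixels: a listed point, or the origin of a listed thing).
Readings, each from a call of its own:
- r.get_time(): time.
- r.get_joint_positions(): joint angles.
- r.get_dq(): joint speeds.
- r.get_joint_efforts(): joint torques, N m.
- r.get_ee_pos(): TCP position.
- r.get_ee_rot(): TCP orientation.
- r.get_ft_force(): force on the tool from outside, world axes, zero at the start.
- r.get_torque(): the same for the moment, N m.
- r.get_width(): finger opening in mm.
- r.get_finger_force(): force on a finger pad.
Only numpy, scipy, OpenCV 4.12 (cv2) and the standard library are available. Lean on these libraries where they do the work, as an engineer would, in place of code of your own. Each camera call takes 0.05 s, during which the arm holds its last target. There are 200 camera calls.

## Working session

There is one attempt and no reset: what is moved stays moved. The work goes in short steps, each a Python script; the robot and the scene stay as the last script left them, time stands still between calls to the robot, and variables do not carry over. Pictures are saved under pics/ and viewed, at most 10 in all, crops included, and the job is handed in when it is done.

```bash
mkdir -p pics; ls; python3 - <<'E'
from bench import r, optics, models
import cv2, numpy as np
for n in ("scene","top"):
    p=optics.capture(n); cv2.imwrite(f"pics/{n}0.png",p["pixels"])
    print(n,p["camera_matrix"].tolist(),np.round(p["T"],3).tolist())
    for t in ("grease_gun","gun_grip","coupler_mouth","nipple","guard_hole","bearing_block","gun_holder"):
        print(t,[(np.round(d["xy"],1).tolist(),round(d["score"],2)) for d in models.tip_of(p,t)[:3]])
    for t in ("grease_gun","bearing_block","gun_holder","nipple"):
        print(t,[(np.round(d["box"],1).tolist(),round(d["score"],2)) for d in models.boxes_of(p,t)[:2]])
print(r.get_time(), r.get_ee_rot())
E
```

```text
bench.py
pics
scene [[488.2695685050404, 0.0, 263.43298807092924], [0.0, 488.2695685050404, 196.96835640210656], [0.0, 0.0, 1.0]] [[-0.799, -0.406, 0.443, -29.89], [-0.601, 0.537, -0.592, 797.247], [0.002, -0.74, -0.673, 878.688], [0.0, 0.0, 0.0, 1.0]]
grease_gun [([228.7, 236.3], 0.79)]
gun_grip [([226.7, 201.6], 0.88)]
coupler_mouth [([228.7, 233.6], 0.44)]
nipple [([294.5, 164.4], 0.7)]
guard_hole [([286.3, 156.8], 0.71)]
bearing_block [([286.9, 182.8], 0.73), ([146.8, 260.3], 0.52)]
gun_holder [([229.0, 236.6], 0.62)]
grease_gun [([214.8, 193.5, 237.6, 227.9], 0.56)]
bearing_block [([266.5, 148.0, 309.5, 188.4], 0.74)]
gun_holder [([208.6, 217.4, 240.3, 249.5], 0.9), ([344.7, 174.1, 361.2, 201.0], 0.31)]
nipple [([276.6, 147.7, 303.3, 169.9], 0.79)]
top [[361.51799799507, 0.0, 253.74970376660485], [0.0, 361.51799799507, 186.20420700718077], [0.0, 0.0, 1.0]] [[0.022, -0.983, 0.181, 307.03], [-1.0, -0.021, 0.004, 92.387], [-0.0, -0.181, -0.984, 1036.902], [0.0, 0.0, 0.0, 1.0]]
grease_gun [([224.4, 173.9], 0.48)]
gun_grip [([217.2, 164.8], 0.66)]
coupler_mouth []
nipple [([312.1, 173.1], 0.85)]
guard_hole [([309.4, 172.2], 0.96), ([349.6, 227.8], 0.7), ([161.7, 172.7], 0.26)]
bearing_block [([311.4, 182.8], 0.6)]
gun_holder [([224.3, 173.9], 0.7)]
grease_gun [([212.4, 159.1, 228.6, 177.1], 0.77)]
bearing_block [([292.0, 159.5, 335.7, 197.2], 0.85)]
gun_holder [([210.1, 158.9, 236.5, 189.0], 0.57)]
nipple []
1.2 [-3.14154979e+00  1.82669253e-06  3.18725675e-01]
```

```bash
cat > h.py <<'E'
import numpy as np
from bench import r, optics, models
from scipy.spatial.transform import Rotation as R
def ray(p,xy):
    K=p["camera_matrix"];T=p["T"]
    d=T[:3,:3]@np.linalg.inv(K)@[xy[0],xy[1],1.]; return T[:3,3],d/np.linalg.norm(d)
def atz(p,xy,z):
    o,d=ray(p,xy); return o+d*(z-o[2])/d[2]
def tri(obs):
    A=np.zeros((3,3));b=np.zeros(3)
    for p,xy in obs:
        o,d=ray(p,xy);M=np.eye(3)-np.outer(d,d);A+=M;b+=M@o
    x=np.linalg.solve(A,b)
    return x,[float(np.linalg.norm(np.cross(x-ray(p,q)[0],ray(p,q)[1]))) for p,q in obs]
def proj(p,X):
    T=np.linalg.inv(p["T"]);c=T[:3,:3]@X+T[:3,3];c=p["camera_matrix"]@c;return c[:2]/c[2]
E
python3 - <<'E'
from h import *
import cv2
s=optics.capture("scene");t=optics.capture("top")
P=lambda *a:print(*[np.round(x,1).tolist() if not isinstance(x,str) else x for x in a])
for n in ("gun_grip","nipple","guard_hole","grease_gun","gun_holder","bearing_block"):
    a,b=models.tip_of(s,n),models.tip_of(t,n)
    if a and b: P(n,*tri([(s,a[0]["xy"]),(t,b[0]["xy"])]))
for n,z in (("gun_holder",0),("bearing_block",0)):
    for p in (s,t): P(n,atz(p,models.tip_of(p,n)[0]["xy"],z))
a=cv2.resize(s["pixels"][130:270,190:330],(560,560),interpolation=cv2.INTER_CUBIC); cv2.imwrite("pics/sc.png",a)
b=cv2.resize(t["pixels"][135:215,190:350],(800,400),interpolation=cv2.INTER_CUBIC); cv2.imwrite("pics/tc.png",b)
E
```

```text
gun_grip [531.3, 197.9, 116.0] [1.1, 1.1]
nipple [529.0, -69.6, 72.3] [6.1, 6.1]
guard_hole [515.0, -34.7, 104.4] [4.9, 4.9]
grease_gun [533.7, 189.1, 5.0] [6.3, 6.3]
gun_holder [535.1, 184.7, -11.2] [7.9, 7.9]
bearing_block [521.0, -59.2, 18.7] [4.3, 4.3]
gun_holder [535.8, 195.0, 0.0]
gun_holder [525.7, 179.9, 0.0]
bearing_block [537.2, -76.3, 0.0]
bearing_block [521.0, -63.9, 0.0]
```

View pics/scene0.png

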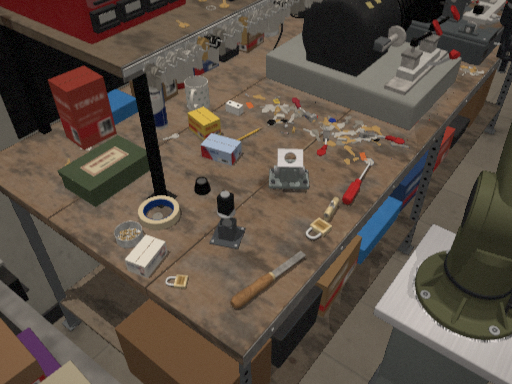

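View pics/tc.png

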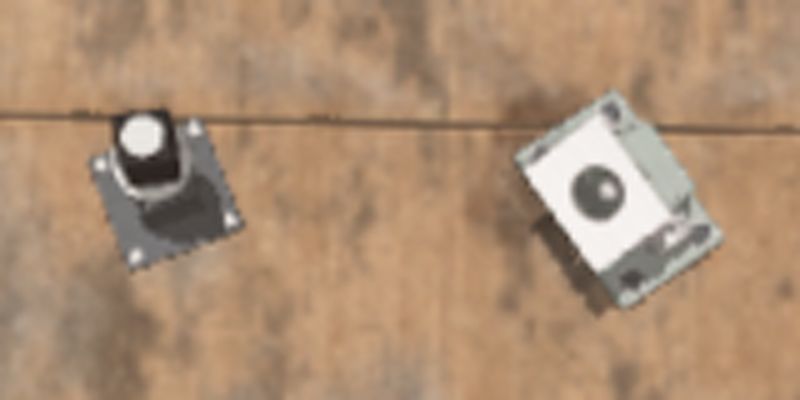

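View pics/sc.png

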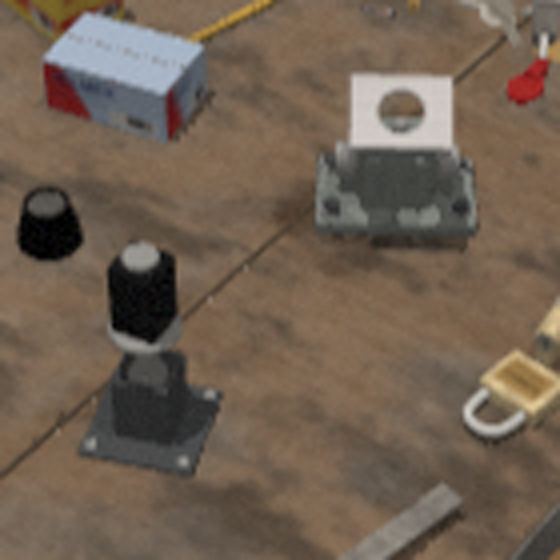

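The scene view shows the gun in its holder at about (226,205) and the white guard plate with its hole at about (290,157). In the top view the hole is at about (309,173) and the gun's cap at (218,162). Next I fit the plate and block pose with a rendered model.

```bash
cat > fit.py <<'E'
from h import *
import cv2
from scipy.optimize import minimize
def plate(h,yaw,w=66,l=50):
    a=np.array([-np.sin(np.pi/6),0,np.cos(np.pi/6)]);u=np.array([np.cos(np.pi/6),0,.5]);v=np.array([0,1.,0])
    Z=R.from_euler('z',yaw).as_matrix();a,u,v=Z@a,Z@u,Z@v
    q=[h+sx*l/2*u+sy*w/2*v for sx,sy in((1,1),(1,-1),(-1,-1),(-1,1))]
    c=[h+15*(np.cos(t)*u+np.sin(t)*v) for t in np.linspace(0,6.2832,40,endpoint=False)]
    return q,c,a
def cost(p,img,box,h,yaw,w,l,S=8):
    x0,y0,x1,y1=box;q,c,_=plate(h,yaw,w,l)
    m=np.zeros(((y1-y0)*S,(x1-x0)*S),np.float32)
    f=lambda P:np.round(((np.array([proj(p,X) for X in P])+.5-[x0,y0])*S-.5)*16).astype(np.int32)
    cv2.fillPoly(m,[f(q)],1.,cv2.LINE_8,4);cv2.fillPoly(m,[f(c)],0.,cv2.LINE_8,4)
    m=cv2.resize(m,(x1-x0,y1-y0),interpolation=cv2.INTER_AREA)
    I=img[y0:y1,x0:x1].astype(float)
    return 1-np.corrcoef(m.ravel(),I.ravel())[0,1]
if __name__=="__main__":
    s=optics.capture("scene");t=optics.capture("top")
    bs=[290,157],[309,173]
    views=[(s,np.minimum(s["pixels"].min(2),200),(270,140,312,172)),(t,np.minimum(t["pixels"].min(2),200),(288,152,338,196))]
    h0=tri([(s,(290.1,157.1)),(t,(309.2,173.0))]);print("tri hole",h0)
    for w,l in((66,50),(50,66)):
        best=None
        for y in np.arange(-180,180,30)*np.pi/180:
            f=lambda x,vs=views:sum(cost(p,i,b,x[:3],x[3],w,l) for p,i,b in vs)
            o=minimize(f,[*h0[0],y],method="Nelder-Mead",options=dict(initial_simplex=np.array([[*h0[0],y]]+[list(np.array([*h0[0],y])+d) for d in np.diag([6,6,6,.4])]),maxiter=250))
            if best is None or o.fun<best.fun: best=o
        x=best.x;print(w,l,np.round(x,2),best.fun,[cost(p,i,b,x[:3],x[3],w,l) for p,i,b in views])
        a=plate(x[:3],x[3])[2];print("axis",a,"ball",x[:3]-24*a)
        print("proj hole",[proj(p,x[:3]) for p in(s,t)],"ball",[proj(p,x[:3]-24*a) for p in(s,t)])
    print("cap",tri([(s,(224.6,193.6)),(t,(218,161.6))]),atz(s,(224.6,193.6),140),atz(t,(218,161.6),140))
    a=cv2.resize(s["pixels"][185:255,200:250],(500,600),interpolation=cv2.INTER_CUBIC)
    b=cv2.resize(t["pixels"][155:191,208:238],(300*2-300,600),interpolation=cv2.INTER_CUBIC)
    c=np.hstack([a,b]).astype(float); cv2.imwrite("pics/gun.png",np.clip(255*(c/255)**.5,0,255).astype(np.uint8))
E
python3 fit.py
```

```text
tri hole (array([517.40261163, -49.14060493, 103.37857938]), [0.15308682813343424, 0.15308682813344177])
66 50 [517.45 -48.52 103.48  -0.95] 0.30043453273516396 [np.float64(0.034928821782734265), np.float64(0.2655057109524297)]
axis [-0.29251074  0.4055089   0.8660254 ] ball [524.46654462 -58.24721852  82.69816981]
proj hole [array([290.00822548, 157.19215702]), array([308.94366811, 172.91821174])] ball [array([289.60708811, 160.66372527]), array([311.37952089, 172.12585903])]
50 66 [ 5.1977e+02 -5.2000e+01  1.0017e+02 -5.0000e-01] 0.7703158162920914 [np.float64(0.3717843101734274), np.float64(0.39853150611866406)]
axis [-0.43786215  0.24140575  0.8660254 ] ball [530.28338343 -57.7975404   79.38295584]
proj hole [array([289.98411151, 157.21797946]), array([310.06700276, 172.35988213])] ball [array([287.6535446 , 160.91666106]), array([311.00755524, 170.29821332])]
cap (array([534.70320086, 189.48601417, 137.67909322]), [0.3248512563257821, 0.32485125632600176]) [533.27377673 191.46985781 140.        ] [533.82001127 189.07575222 140.        ]
```

View pics/gun.png

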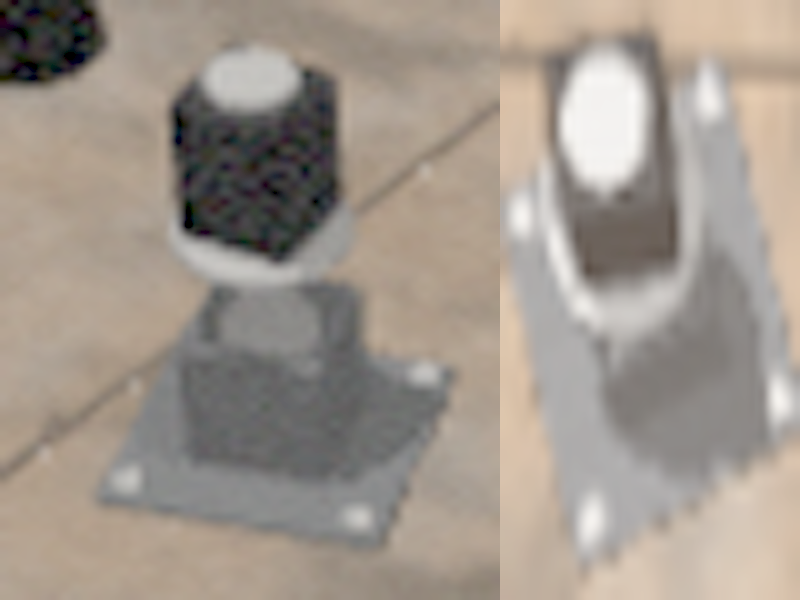

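Hole fit and triangulation agree to within 1 mm. The gun's grip flats are nearly world-aligned (yaw about 0.1 rad), with its axis near (534,190). Next I check reach for the grasp and the insertion.

```bash
cat >> h.py <<'E'
H=np.array([517.45,-48.6,103.45]);YAW=-0.95
A=R.from_euler('z',YAW).apply([-.5,0,np.sqrt(.75)]); BALL=H-24*A
def rot(phi):  # tool z along -A
    z=-A; x=np.cross([0,1.,0],z);x/=np.linalg.norm(x);y=np.cross(z,x)
    c,s=np.cos(phi),np.sin(phi)
    return R.from_matrix(np.c_[c*x+s*y,-s*x+c*y,z]).as_euler('xyz')
def tcp(mouth,L=82): # TCP for mouth at distance `mouth` outward of ball along the axis
    return BALL+A*(mouth+L)
E
python3 - <<'E'
from h import *
for y in np.array([0.1,.1+np.pi/2,.1-np.pi/2,.1+np.pi]):
    q=r.solve_ik([534,190,88],[np.pi,0,y]);print(y,None if q is None else np.round(q,2))
for d in range(-180,180,20):
    o=rot(np.radians(d));Q=[r.solve_ik(tcp(m),o) for m in(130,40,-20)]
    if all(q is not None for q in Q):print(d,[np.round(q,2).tolist() for q in Q])
E
```

```text
0.1 [-0.05  0.61 -0.52  1.84  0.4   0.8  -2.25]
1.6707963267948966 [ 0.14  0.7  -0.87  1.83  0.66  0.93 -0.93]
-1.4707963267948965 [ 0.29  0.86 -1.23  1.83  0.91  1.14  1.98]
3.241592653589793 [ 0.17  0.72 -0.92  1.83  0.7   0.95  0.6 ]
-180 [[-0.81, 0.18, 0.36, 2.07, 0.59, 0.9, -2.48], [-0.82, 0.34, 0.56, 2.17, 0.6, 0.59, -2.43], [-0.85, 0.5, 0.76, 2.22, 0.42, 0.34, -2.22]]
-160 [[-1.13, 0.22, 0.75, 2.08, 0.49, 0.84, -2.7], [-1.08, 0.44, 0.96, 2.18, 0.25, 0.49, -2.41], [-0.96, 0.58, 0.96, 2.22, 0.0, 0.31, -2.14]]
-140 [[-1.38, 0.33, 1.16, 2.08, 0.27, 0.76, -2.79], [-1.17, 0.53, 1.16, 2.18, -0.05, 0.47, -2.43], [-0.96, 0.58, 0.96, 2.22, 0.0, 0.31, -2.49]]
-120 [[0.42, 0.33, -1.22, 2.06, 0.89, 1.25, 2.37], [0.44, 0.52, -1.22, 2.16, 1.11, 1.23, 2.19], [0.45, 0.66, -1.23, 2.21, 1.26, 1.26, 2.08]]
-100 [[0.42, 0.33, -1.22, 2.06, 0.89, 1.25, 2.02], [0.44, 0.52, -1.22, 2.16, 1.11, 1.23, 1.84], [0.45, 0.66, -1.23, 2.21, 1.26, 1.26, 1.73]]
-80 [[0.42, 0.33, -1.22, 2.06, 0.89, 1.25, 1.68], [0.44, 0.52, -1.22, 2.16, 1.11, 1.23, 1.49], [0.45, 0.66, -1.23, 2.21, 1.26, 1.26, 1.38]]
-60 [[0.42, 0.
[... 963 characters left out ...]
.42, 0.34, -1.23, 2.06, 0.89, 1.25, -1.12], [0.29, 0.41, -0.95, 2.16, 1.04, 1.06, -1.21], [0.01, 0.42, -0.47, 2.21, 1.12, 0.8, -1.23]]
100 [[0.36, 0.3, -1.12, 2.06, 0.86, 1.2, -1.43], [0.31, 0.42, -0.99, 2.16, 1.05, 1.08, -1.57], [0.05, 0.43, -0.52, 2.21, 1.13, 0.82, -1.59]]
120 [[0.49, 0.4, -1.37, 2.06, 0.93, 1.34, -1.88], [0.36, 0.45, -1.07, 2.16, 1.07, 1.13, -1.95], [0.05, 0.43, -0.52, 2.21, 1.13, 0.82, -1.94]]
140 [[0.47, 0.38, -1.32, 2.06, 0.92, 1.31, -2.21], [0.35, 0.45, -1.05, 2.16, 1.07, 1.12, -2.29], [-0.09, 0.41, -0.33, 2.21, 1.08, 0.74, -2.23]]
160 [[0.4, 0.32, -1.19, 2.06, 0.88, 1.23, -2.5], [0.3, 0.41, -0.96, 2.16, 1.05, 1.06, -2.61], [-0.17, 0.4, -0.23, 2.21, 1.06, 0.7, -2.55]]
```

```bash
python3 - <<'E'
from h import *
import cv2
o=[np.pi,0,3.2416]
q0=r.solve_ik([534,190,88],o); print(np.round(q0,2))
r.gripper_to(70,40)
r.move_pose([534,190,250],o); print(np.round(r.get_joint_positions(),2))
r.movel([534,190,160],feed=200)
print(r.movel([534,190,88],feed=60,stop_force=6), r.get_ee_pos())
r.gripper_to(20,80); print(r.get_width(),r.get_finger_force(),r.get_ft_force(),r.get_time())
r.movel([534,190,215],feed=120); print(r.get_width(),r.get_ft_force(),r.get_time())
for n in("scene","top"):
    p=optics.capture(n)
    c=proj(p,np.array([534,190,170.]));x,y=int(c[0])-35,int(c[1])-30
    cv2.imwrite(f"pics/lift_{n}.png",cv2.resize(p["pixels"][y:y+75,x:x+70],(560,600),interpolation=cv2.INTER_CUBIC));print(x,y)
E
```

```text
[ 0.17  0.72 -0.92  1.83  0.7   0.95  0.6 ]
[ 0.35  0.68 -1.32  1.62  0.67  1.38  0.61]
False [534.18084429 190.19574582  88.39077446]
29.533289418775 77.55862980382517 [-0.3951632  -0.91374726  1.70522485] 7.8917
29.416797322443262 [-0.36876462  0.73630805 -4.38202952] 9.1
189 153
181 128
```

View pics/lift_scene.png

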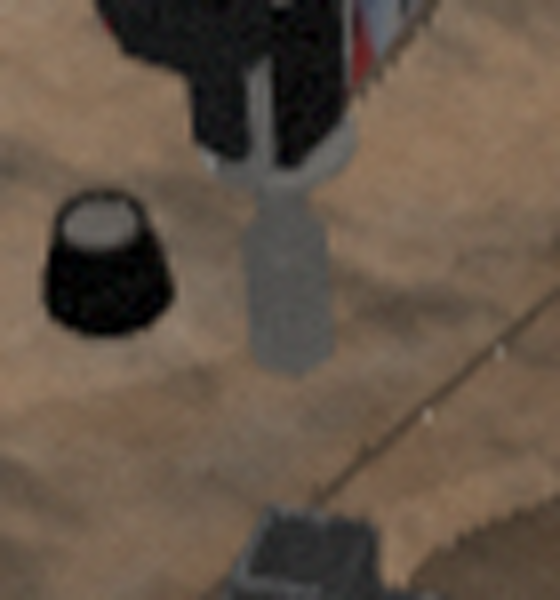

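The gun is lifted out and hangs straight, with the coupler head at about x=225, rows 178–199 in the scene view. I now move to 22 mm above the guard plate and compare the predicted head silhouette with both images.

```bash
cat > ov.py <<'E'
from h import *
import cv2
def cyl(p,T,Rm,z0,z1,rad,L=82):
    "silhouette hull (px) of gun cylinder z0..z1 given TCP pose"
    P=[]
    for z in(z0,z1):
        for t in np.linspace(0,6.283,36):
            P.append(proj(p,T+Rm@np.array([rad*np.cos(t),rad*np.sin(t),L-z])))
    return cv2.convexHull(np.array(P,np.float32))[:,0]
def overlay(name,fn,L=82,S=8,w=62,hh=72):
    p=optics.capture(name);T=np.array(r.get_ee_pos());Rm=R.from_euler('xyz',r.get_ee_rot()).as_matrix()
    c=proj(p,T+Rm[:,2]*(L-10));x,y=int(c[0])-w//2,int(c[1])-hh//2
    im=cv2.resize(p["pixels"][y:y+hh,x:x+w],(w*S,hh*S),interpolation=cv2.INTER_CUBIC)
    im=np.clip(255*(im/255.)**.6,0,255).astype(np.uint8)
    f=lambda P:np.round((np.array(P)+.5-[x,y])*S).astype(np.int32)
    cv2.polylines(im,[f(cyl(p,T,Rm,0,44,12,L))],True,(0,0,255),1)
    cv2.polylines(im,[f(cyl(p,T,Rm,74,80,22,L))],True,(0,255,0),1)
    import fit
    q,cc,_=fit.plate(H,YAW)
    for P in(q,cc):cv2.polylines(im,[f([proj(p,X) for X in P])],True,(255,0,0),1)
    return im
def both(fn,L=82):
    cv2.imwrite(fn,np.hstack([overlay("scene",0,L,S=6),overlay("top",0,L,S=6)]))
E
python3 - <<'E'
from h import *
from ov import both
o=rot(np.radians(-10))
print(np.round(r.solve_ik(tcp(120),o),2),np.round(r.solve_ik(tcp(46),o),2))
r.move_pose(tcp(120),o);print(np.round(r.get_joint_positions(),2))
r.movel(tcp(46),feed=100,frame=None)
print(np.round(r.get_joint_positions(),2),r.get_ee_pos()-tcp(46),r.get_ee_rot()-o,r.get_ft_force(),r.get_time())
both("pics/pre.png")
E
```

```text
[ 0.44  0.37 -1.26  2.07  0.92  1.26  0.42] [ 0.4   0.47 -1.15  2.16  1.08  1.18  0.31]
[ 0.44  0.37 -1.26  2.07  0.92  1.26  0.42]
[ 0.41  0.48 -1.17  2.15  1.08  1.19  0.3 ] [0.1896461  0.60620094 0.23280196] [-0.00067301  0.00043221  0.00039867] [-0.17160098  0.31389363 -3.17626239] 10.8417
```

View pics/pre.png

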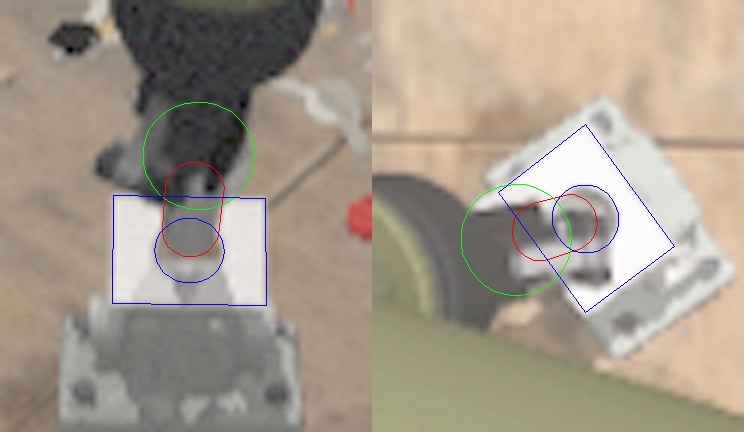

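```bash
python3 - <<'E'
from h import *
import cv2
T=np.array(r.get_ee_pos());Rm=R.from_euler('xyz',r.get_ee_rot()).as_matrix()
ims=[]
for n in("scene","top"):
    p=optics.capture(n);c=proj(p,T+Rm[:,2]*62);x,y=int(c[0])-20,int(c[1])-25
    im=cv2.resize(p["pixels"][y:y+50,x:x+40],(400,500),interpolation=cv2.INTER_CUBIC)
    im=np.clip(255*(im/255.)**.6,0,255).astype(np.uint8)
    for z,col in((0,(0,0,255)),(44,(0,255,255)),(80,(0,255,0))):
        u=np.round((proj(p,T+Rm[:,2]*(82-z))+.5-[x,y])*10).astype(int);cv2.circle(im,tuple(u),3,col,-1)
    u=np.round((proj(p,H)+.5-[x,y])*10).astype(int);cv2.circle(im,tuple(u),3,(255,0,0),-1)
    print(n,x,y,proj(p,T+Rm[:,2]*82),proj(p,H),proj(p,T+Rm[:,2]*38));ims.append(im)
cv2.imwrite("pics/pre2.png",np.hstack(ims))
E
```

```text
scene 270 125 [290.16440525 153.77289665] [290.02520564 157.18564453] [290.94236029 146.83705599]
top 284 149 [306.44038558 173.49035609] [308.97397621 172.9202074 ] [301.44270067 175.09159342]
```

View pics/pre2.png

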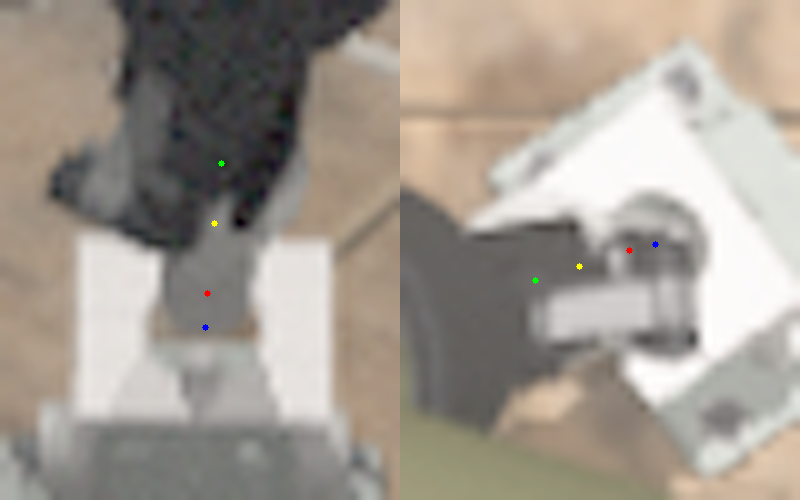

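Scene view: the head spans columns 286.5–295.3, so its centre is within 0.2 px of the prediction. Its lower edge is also where predicted. This camera looks almost along the nipple axis, so the lateral alignment is good to about 0.5 mm. Inserting now.

```bash
python3 - <<'E'
from h import *
r.wait(0.3); e=np.array(r.get_ee_pos())-tcp(46); e-=A*(e@A); print("lat err",e)
np.save("e.npy",e)
f0=np.array(r.get_ft_force())
for m in (20,4):
    s=r.movel(tcp(m)-e,feed=40,stop_force=10)
    d=np.array(r.get_ee_pos())-BALL; k=d@A
    print(m,s,"mouth",k-82,"lat",d-k*A,"dF",np.array(r.get_ft_force())-f0,r.get_torque(),r.get_time())
    if s: break
E
```

```text
lat err [ 0.02787086 -0.04809172  0.03194511]
20 False mouth 20.063135303278244 lat [ 0.02117349  0.18867567 -0.08149614] dF [ 0.80809695 -0.82255212  0.35084416] [0.78728867 0.59780205 0.01020141] 12.1417
4 False mouth 3.8286072760084124 lat [-0.14183789  0.10482369 -0.09686201] dF [ 0.02907663 -0.54956242  0.09224494] [ 0.82580209  0.57734399 -0.00237027] 12.6917
```

```bash
python3 - <<'E'
from h import *
e=np.load("e.npy");r.wait(.2);f0=np.array(r.get_ft_force());np.save("f0.npy",f0)
for m in (0,-2,-4,-6,-8,-10,-12,-14,-16,-18):
    r.movel(tcp(m)-e,feed=20); r.wait(.15)
    d=np.array(r.get_ee_pos())-BALL;k=d@A;F=np.array(r.get_ft_force())-f0
    print(m,round(k-82,2),"lat",np.round(d-k*A,2),"Fax",round(F@A,2),"Flat",np.round(F-(F@A)*A,1),round(r.get_width(),2))
    if F@A>25: break
print(r.get_time())
E
```

```text
0 0.04 lat [-0.04  0.14 -0.08] Fax 0.98 Flat [-1.3 -1.1  0.1] 29.41
-2 -1.77 lat [ 0.06  0.26 -0.1 ] Fax 6.59 Flat [-1.8 -0.9 -0.2] 29.26
-4 -3.88 lat [ 0.06  0.16 -0.05] Fax 7.29 Flat [-2.  -1.1 -0.1] 29.46
-6 -6.87 lat [-0.23 -0.32  0.07] Fax -8.33 Flat [ 0.1 -0.3  0.2] 29.15
-8 -8.28 lat [-0.21 -0.2   0.02] Fax -7.86 Flat [ 0.4 -0.4  0.3] 29.25
-10 -9.82 lat [-0.01  0.01 -0.01] Fax -1.5 Flat [-1.4 -1.5  0.2] 29.19
-12 -11.63 lat [ 0.19  0.2  -0.03] Fax 6.83 Flat [-1.9 -2.8  0.7] 29.18
-14 -13.84 lat [ 0.23  0.28 -0.05] Fax 8.3 Flat [-0.8 -2.1  0.7] 29.22
-16 -15.87 lat [ 0.18  0.27 -0.07] Fax 9.93 Flat [-0.2 -0.9  0.4] 29.51
-18 -17.79 lat [ 0.16  0.26 -0.07] Fax 11.46 Flat [-0.9 -1.8  0.5] 28.86
16.9917
```

```bash
python3 - <<'E'
from h import *
f0=np.load("f0.npy")
for _ in range(3):
    r.wait(.4);F=np.array(r.get_ft_force())-f0;d=np.array(r.get_ee_pos())-BALL
    print(F@A,d@A-82,r.get_finger_force(),np.abs(r.get_dq()).max())
print(R.from_euler('xyz',r.get_ee_rot()).as_matrix()[:,2]@-A)
if 8<F@A<13: print(r.hand_in())
E
```

```text
11.179542924141732 -17.776354175718623 80.26949644088745 0.0011418281907284696
11.109197317855164 -17.777651365102642 80.2685558795929 0.0015735734561379154
10.636050782888766 -17.773352664743726 80.26856303215027 0.0017041145704897748
0.9999998328462409
the job is handed in; nothing more can be done
None
```

The coupler snapped onto the nipple, the handle is held about 8 mm down its 16 mm stroke (judged from about 11 N of push), and the gun is still gripped at 80 N; I handed the job in at about 18 s, and no verdict was shown.

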